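Zero the film footage counter for the next order

ROBOT

A 7-joint arm with a two-finger parallel gripper is mounted at the origin on the work surface. World frame = base frame: x ahead of the robot, y to its left, z up, the work surface at z = 0. Lengths are in m, angles in degrees, forces in N, time in s.
With the tool pointing down it reaches from about 0.35 to 0.9 m from the base axis. Payload 8.1 kg.
Tool frame: the origin (TCP) lies midway between the tips of the shut fingers; the grasp point (between the pads) lies 19 mm behind it; z points along the fingers, y is the line along which they close (so a half turn about z gives the same grasp; the last joint's range is limited). The gripper opens to 85 mm and grips with 20 to 120 N. Pads are 22 mm wide; open, the fingers measure 114 mm over their backs; the gripper's body (76 mm by 85 mm) begins 54 mm behind the grasp point. The pads swing forward as they close: fully open they stand 13 mm farther back than shut.
Start: joints at [-80.535, 24.895, 1.432, 90.138, -0.665, 64.973, -4.303], TCP at [0.165, 0.603, 0.192] pointing down, gripper open.
Joint ranges: [-149.89, 149.89], [-25.12, 119.58], [-72.63, 75.52], [4.76, 147.25], [-75.54, 255.54], [6.69, 114.76], [-157.13, 157.13]. Speed limits (degrees/s): [127.2, 127.2, 172.46, 172.46, 180, 180, 180].

INTERFACE

Orientations are given as a 3x3 rotation matrix whose columns are the frame's x, y, z axes.
In Python, from plant import get_state, imaging, ctrl gives the robot as it stands.
- The arm moves only by the shell command python3 -m handwheel 'ROWS' [OPENING] [FORCE]. ROWS is JSON, a list of rows, each an object of numbers: "x", "y", "z": the shift along the world's x, y, z in units of 0.02 m (1.0 is 0.02 m); "rx", "ry", "rz": the turn, a rotation vector about the world's x, y, z in units of 10 degrees (1.0 is 10 degrees). In form: [{"x": .., "y": .., "z": .., "rx": .., "ry": .., "rz": ..}, ...]. A call has 1 to 5 rows; each row shifts and turns the commanded pose from where the row before left it; what a row does not reach is not made up. A row lasts 1/8 s, in which the tool goes at most 62.5 mm and 10.7 degrees, less where a joint would pass 70% of its speed; a pose out of reach is approached as far as the arm can. A call with a number of a shift or a turn outside -1 to 1 is refused whole. A call with a gripper value outside its range is refused whole. OPENING is the opening, from 0 (shut) to 1 (fully open), set as the call begins (- or left out, the last holds). The fingers move at their own pace and stop on an object; FORCE is the grip in N (left out, the last holds). Time passes only in rows, so rows that do not move let the fingers close. It gives the time, the measured TCP pose, the force, the opening and the grip force at its end, in the units of the state.
- get_state(): the state, without advancing time (a new reading comes with each control period).
- imaging.read_camera(name): name is "scene" or "top" or "wrist"; returns a dict with "color" (384x512x3 uint8, red, green, blue), "K" (3x3 intrinsics, pixels), "k1" (the pictures are not rectified: a ray, as slopes to the right and down, at radius r is drawn at 1 + k1 r^2 times it, then the intrinsics apply), "R" (3x3) and "t" (3): a world point X has camera coordinates R X + t. Camera axes: x right, y down, z forward; pixel columns grow to the right and rows downward; lengths in m; the calibration is good to about 2 mm. A picture is of the moment at which its call begins. There is no depth.
- ctrl.sign_off(): hands the job in; it is judged then, once.
The state is a dict: "clock": time; "joint_pos": joint angles; "dq": joint speeds; "joint_efforts": joint torques, N m; "tool_pos": TCP position; "eef_rot": TCP orientation; "wrist_force": force on the tool from outside, world axes, zero at the start; "wrist_torque": the same for the moment, N m; "grip_width": opening from 0.0 (shut) to 1.0 (fully open); "grasp_force": force on a finger pad.
Only numpy, scipy, OpenCV 4.12 (cv2) and the standard library are available. Lean on these libraries where they do the work, as an engineer would, in place of code of your own. Each camera call takes 0.05 s, during which the arm holds its last target. There are 200 camera calls.

TASK

Zero the yellow-banded footage counter for the next order: turn its reset knob anticlockwise (seen from above) all the way back to the zero stop, then press its red set plunger fully down and let it come back up. The counters stand loose on the bench: work gently so that the yellow one stays where it is, and leave the blue-banded counter and everything else on the bench alone.

Things in the scene. Friction and masses are not known exactly. Their poses are not given: they have to be found in the camera images.
- yellow: The yellow-banded footage counter: grey case 130 (x) x 190 (y) x 70 mm high, about 2 kg, loose on rubber feet (12 N sideways can shift it). Origin: centre of its underside, z up; its number window faces its -x. On top, in its own x, y: knob axis at (0, -45) mm, plunger axis at (0, +60) mm; white dial, radius 46 mm, under the knob, with black ticks and one red zero mark at its -x edge.
- yellow_knob (a joint): Angle of the yellow counter's reset knob, rad: 0 at the zero stop, pointer at the red mark; grows clockwise seen from above, up to 4.9 at the other stop; anticlockwise resets it. Friction about 0.06 N m, no spring: it stays where it is left; both stops are hard.
- yellow_grip (a point): On the axis of the yellow counter's knob, 30 mm above the case top: the height to hold it; turns with the knob, z up. The knob is a black upright bar 50 long (point x) x 14 thick (point y), from 5 to 39 mm above the case top. Its pointer end (yellow stripe) is the -x end; at joint angle q the bar's yaw is the counter's yaw minus q.
- yellow_pointer (a point): Pointer end of the yellow counter's knob, top edge, 25 mm from the knob's axis.
- yellow_plunger (a joint): Stroke of the yellow counter's set plunger, m: 0 up, 0.014 bottomed on its hard stop. A spring pushes it back up: about 3 N to start, 9.5 N at the bottom.
- yellow_plunger_top (a point): Centre of the top of the yellow counter's set plunger, a red flat button 28 mm across on a steel stem; up, it stands 38 mm above the case top (108 mm above the bench), 28 mm above its dark steel guide.
- yellow_corner (a point): Top corner of the yellow counter's case at its own (+65, -95) mm.
- blue: The blue-banded footage counter: grey case 130 (x) x 190 (y) x 70 mm high, about 2 kg, loose on rubber feet (12 N sideways can shift it). Origin: centre of its underside, z up; its number window faces its -x. On top, in its own x, y: knob axis at (0, -45) mm, plunger axis at (0, +60) mm; white dial, radius 46 mm, under the knob, with black ticks and one red zero mark at its -x edge.
- blue_knob (a joint): Angle of the blue counter's reset knob, rad: 0 at the zero stop, pointer at the red mark; grows clockwise seen from above, up to 4.9 at the other stop; anticlockwise resets it. Friction about 0.06 N m, no spring: it stays where it is left; both stops are hard.
- blue_grip (a point): On the axis of the blue counter's knob, 30 mm above the case top: the height to hold it; turns with the knob, z up. The knob is a black upright bar 50 long (point x) x 14 thick (point y), from 5 to 39 mm above the case top. Its pointer end (blue stripe) is the -x end; at joint angle q the bar's yaw is the counter's yaw minus q.
- blue_pointer (a point): Pointer end of the blue counter's knob, top edge, 25 mm from the knob's axis.
- blue_plunger (a joint): Stroke of the blue counter's set plunger, m: 0 up, 0.014 bottomed on its hard stop. A spring pushes it back up: about 3 N to start, 9.5 N at the bottom.
- blue_plunger_top (a point): Centre of the top of the blue counter's set plunger, a red flat button 28 mm across on a steel stem; up, it stands 38 mm above the case top (108 mm above the bench), 28 mm above its dark steel guide.
- blue_corner (a point): Top corner of the blue counter's case at its own (+65, -95) mm.
- marker: Black and red marker pen, 111 mm long, 16 mm thick, lying between the counters. Origin under its middle.
- tape: Tape roll lying flat, cardboard brown, 90 mm across, 24 mm high. Origin at the centre of its underside.
- sleeves: Stack of white record sleeves, 180 x 180 x 35 mm. Origin at the centre of its underside.
- cutter: Orange safety cutter, 155 x 28 x 16 mm, lying flat. Origin under its handle's middle.
- labels: White label roll standing on its end, 90 mm across, 55 mm high. Origin at the centre of its underside.
- core: Brown cardboard core standing upright, 60 mm across, 120 mm high. Origin at the centre of its underside.
Things that resemble listed ones, but are neither listed nor needed, are in the scene too. What is shaped like the yellow but turquoise is not meant.

How it is judged (in metres and radians):
On the way, in this order (a step that is already met when the one before it is completed fails the run):
1. the yellow counter's knob is back against its zero stop (value of joint yellow_knob below 0.05 rad), for 0.2 s.
2. with the knob at zero, the yellow counter's plunger is pressed fully down (value of joint yellow_plunger above 0.0125 m and value of joint yellow_knob below 0.05 rad), for 0.05 s.
At the end, for the whole second after the job is handed in: The yellow counter's knob is within 0.05 rad of its zero stop, its plunger is up again (within 2 mm), and the counter rests flat and still where it was (origin within 20 mm, corner within 25 mm) (value of joint yellow_knob below 0.05 rad and value of joint yellow_plunger below 0.002 m and distance of yellow from where it was at the start of the episode below 0.02 m and distance of yellow_corner from where it was at the start of the episode below 0.025 m and linear speed of yellow below 0.01 m/s and angular speed of yellow below 0.05 rad/s and angle between yellow's own z axis and vertical below 0.05 rad); the robot touches nothing.
It fails at once if the yellow counter is shoved (origin over 20 mm or corner over 25 mm) (distance of yellow from where it was at the start of the episode above 0.02 m or distance of yellow_corner from where it was at the start of the episode above 0.025 m).
It fails at once if the blue counter is moved, its knob turned or its plunger pressed (distance of any of blue, blue_pointer from where it was at the start of the episode above 0.015 m or value of joint blue_plunger above 0.005 m).
It fails at once if something else on the bench is pushed more than 20 mm (distance of any of marker, tape, sleeves, cutter, labels, core from where it was at the start of the episode above 0.02 m).
It also fails if it takes over 72 s, if anything falls off the work surface, if the arm or the gripper's body presses on something with over 40 N, if the wrist force passes 120 N, or if a joint passes its speed limit or range.

## Working session

There is one attempt and no reset: what is moved stays moved. The work goes in short steps, Python scripts to look and compute and a shell command to move; the robot and the scene stay as the last step left them, time stands still between calls to the robot, and variables do not carry over. Pictures are saved under pics/ and viewed, at most 10 in all, crops included, and the job is handed in when it is done.

```bash
mkdir -p pics; cat > h.py <<'E'
import numpy as np, cv2
from plant import get_state, imaging, ctrl
def ray(c,u,v):
    K=np.array(c["K"]);R=np.array(c["R"]);t=np.array(c["t"])
    d=np.array([(u-K[0,2])/K[0,0],(v-K[1,2])/K[1,1]])
    s=d.copy()
    for _ in range(30): s=d/(1+c["k1"]*(s@s))
    return -R.T@t, R.T@np.array([s[0],s[1],1.])
def plane(c,u,v,z):
    o,d=ray(c,u,v); return o+d*(z-o[2])/d[2]
def proj(c,X):
    p=np.array(c["R"])@np.array(X)+np.array(c["t"]); s=p[:2]/p[2]; s=s*(1+c["k1"]*(s@s))
    K=np.array(c["K"]); return K[0,0]*s[0]+K[0,2],K[1,1]*s[1]+K[1,2]
E
python3 - <<'E'
from h import *
import pickle
C={n:imaging.read_camera(n) for n in("top","scene")}
pickle.dump(C,open("c0.pkl","wb"))
im=[C[n]["color"] for n in C]
cv2.imwrite("pics/a.png",cv2.resize(im[0],(800,600),interpolation=2)[:,:,::-1])
cv2.imwrite("pics/b.png",cv2.resize(im[1],(800,600),interpolation=2)[:,:,::-1])
for n in C: print(n,C[n]["K"],C[n]["k1"],-np.array(C[n]["R"]).T@C[n]["t"])
print(get_state())
E
```

```text
top [[396.47242659   0.         255.84369776]
 [  0.         396.47242659 192.70917424]
 [  0.           0.           1.        ]] -0.12496960429918733 [0.38292999 0.04281502 1.2887661 ]
scene [[364.63006971   0.         257.5948984 ]
 [  0.         364.63006971 189.75234838]
 [  0.           0.           1.        ]] 0.013477051435613344 [1.21694891 0.17051696 0.93918689]
{'clock': 0.1, 'joint_pos': array([-80.53475648,  24.93228685,   1.43013844,  90.18270231,
        -0.66579253,  64.97149095,  -4.30184005]), 'dq': array([ 0.01069223, -0.00419956,  0.06963794, -0.19643386, -0.00963236,
       -0.06669033, -0.04170102]), 'joint_efforts': array([ 2.89250136e-03, -6.71757388e+01,  1.02784943e+00, -3.16901994e+01,
        1.57300942e-02,  7.20119162e-03,  1.04596660e-05]), 'tool_pos': array([0.16529214, 0.60224413, 0.19121418]), 'eef_rot': array([[-9.64342961e-01,  2.64655597e-01, -2.62514954e-04],
       [ 2.64655707e-01,  9.64342037e-01, -1.33885226e-03],
       [-1.01180539e-04, -1.36058884e-03, -9.99999069e-01]]), 'wrist_force': array([-0.02703593,  0.10658877, -0.19875414]), 'wrist_torque': array([-0.00218557,  0.07217465, -0.04906181]), 'grasp_force': 0.0, 'grip_width': 0.9995510825376456}
```

View pics/a.png

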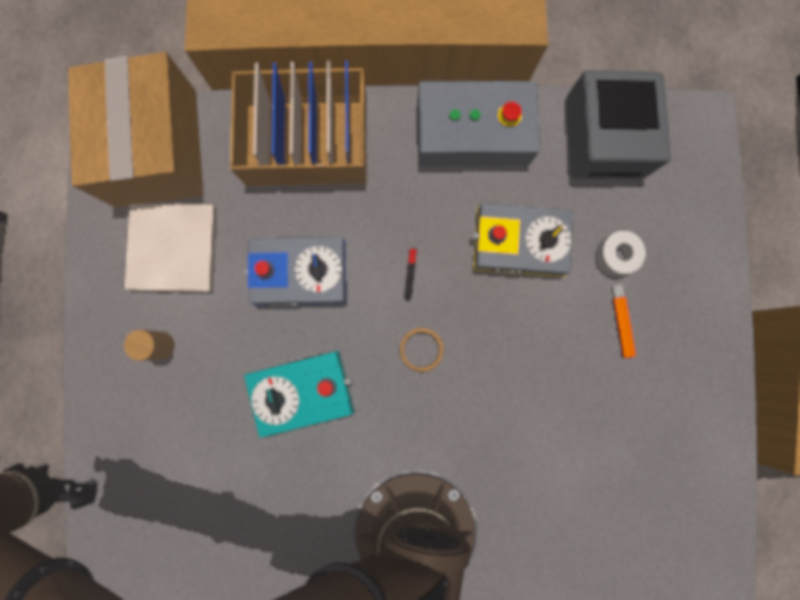

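View pics/b.png

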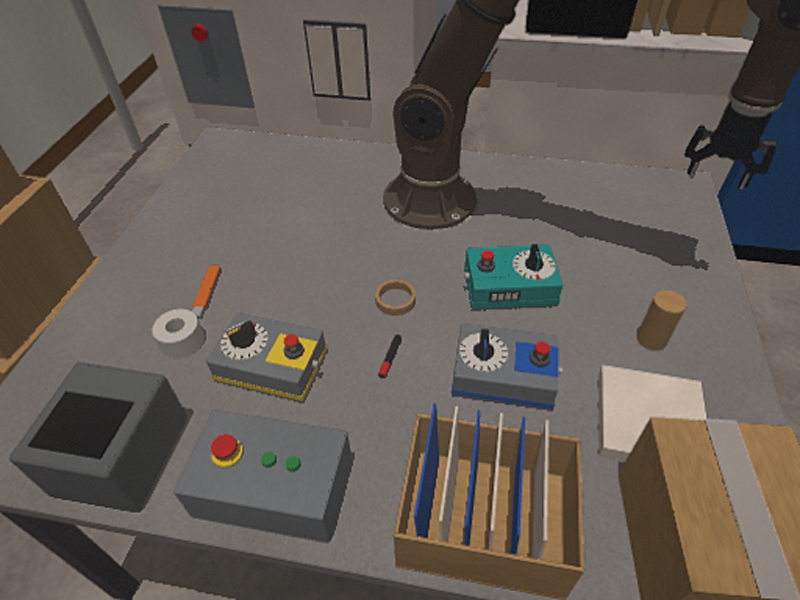

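The top view (800x600 scale) shows three similar counters: yellow-banded at (525,240), blue-banded at (297,270) and turquoise at (300,393). The yellow one fits because it has the yellow label and band on a grey case. Its plunger is at (498,233), its dial at (549,239) and the pointer stripe at about (558,231). I'll measure it and check an enlarged crop.

```bash
cat > m.py <<'E'
from h import *
def cent(m,k=None):
    n,l,s,c=cv2.connectedComponentsWithStats(m.astype(np.uint8))
    return sorted([(int(s[i,4]),*c[i].round(2)) for i in range(1,n)],reverse=True)[:k or 3]
def meas(c,box):
    x0,x1,y0,y1=box
    hsv=cv2.cvtColor(c["color"],cv2.COLOR_RGB2HSV).astype(int);H,S,V=hsv[...,0],hsv[...,1],hsv[...,2]
    w=np.zeros(H.shape,bool);w[y0:y1,x0:x1]=1
    red=((H<8)|(H>172))&(S>140)&(V>70)&w
    yel=(H>20)&(H<35)&(S>120)&(V>60)&w
    whi=(S<50)&(V>150)&w; 
    return cent(red),cent(yel,5),cent(whi,2),whi
E
python3 - <<'E'
from m import *
import pickle
C=pickle.load(open("c0.pkl","rb"))
for n,b in(("top",(300,370,125,182)),("scene",(130,212,195,260))):
    c=C[n];r,y,w,wm=meas(c,b);print(n,"red",r,"yel",y,"white",w)
    pts=np.argwhere(wm)[:,::-1].astype(np.int32)
    h=cv2.convexHull(pts);e=cv2.fitEllipse(h);print("dial",e, plane(c,*e[0],.072))
    print("plunger",[plane(c,a[1],a[2],.108) for a in r[:1]],"mark",[plane(c,a[1],a[2],.072) for a in r[1:]])
    print("yel@.109",[(a[0],plane(c,a[1],a[2],.107).round(4)) for a in y])
a=cv2.resize(C["top"]["color"][120:190,295:375],(800,600)[0:1]*1+(700,) if 0 else (640,560),interpolation=cv2.INTER_CUBIC)
cv2.imwrite("pics/c.png",a[:,:,::-1])
E
```

```text
top red [(52, np.float64(318.62), np.float64(148.75))] yel [(496, np.float64(318.7), np.float64(150.32)), (21, np.float64(355.52), np.float64(148.14))] white [(522, np.float64(350.15), np.float64(152.53)), (2, np.float64(304.5), np.float64(150.0))]
dial ((334.4834289550781, 154.37738037109375), (33.85729217529297, 64.3547134399414), 84.38153839111328) [ 0.58929391 -0.22263715  0.072     ]
plunger [array([ 0.6009658 , -0.16675219,  0.108     ])] mark []
yel@.109 [(496, array([ 0.5963, -0.167 ,  0.107 ])), (21, array([ 0.602 , -0.2809,  0.107 ]))]
scene red [(59, np.float64(186.07), np.float64(217.53)), (3, np.float64(162.33), np.float64(207.33))] yel [(348, np.float64(186.0), np.float64(225.57)), (197, np.float64(170.8), np.float64(247.27)), (20, np.float64(149.1), np.float64(211.5)), (19, np.float64(206.0), np.float64(226.63))] white [(230, np.float64(157.02), np.float64(220.97)), (6, np.float64(143.83), np.float64(214.33))]
dial ((171.7881622314453, 222.32884216308594), (30.26439666748047, 62.89226150512695), 100.66179656982422) [ 0.60548097 -0.22104644  0.072     ]
plunger [array([ 0.60687839, -0.16971394,  0.108     ])] mark [array([ 0.55438791, -0.2703962 ,  0.072     ])]
yel@.109 [(348, array([ 0.6343, -0.161 ,  0.107 ])), (197, array([ 0.7123, -0.1785,  0.107 ])), (20, array([ 0.6032, -0.2855,  0.107 ])), (19, array([ 0.628 , -0.1035,  0.107 ]))]
```

View pics/c.png

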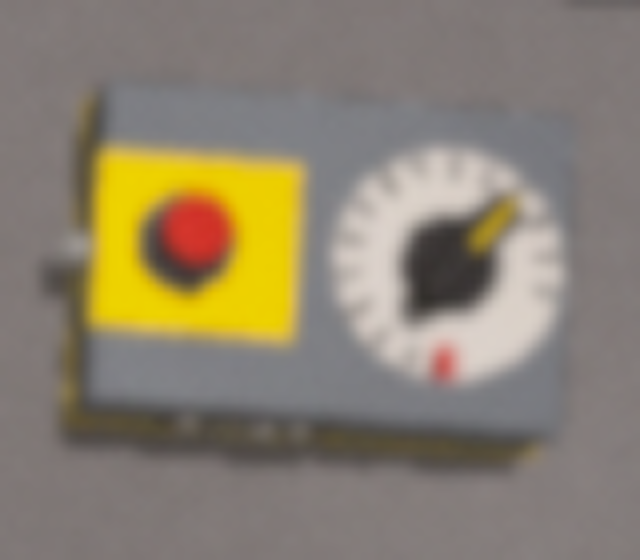

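The crop confirms it: yellow label and red plunger at crop (197,230), dial centre at (449,265), red zero mark at (445,362), and the yellow stripe pointing up-right at (497,222). Next I'll work out the pose.

```bash
cat > p.py <<'E'
from m import *
import pickle
C=pickle.load(open("c0.pkl","rb"))
for n,b,b2 in(("top",(334,370,130,175),(300,370,125,182)),("scene",(138,173,195,242),(130,212,195,260))):
    c=C[n];r,y,w,wm=meas(c,b);r2,y2,_,_=meas(c,b2)
    nn,l,s,_=cv2.connectedComponentsWithStats(wm.astype(np.uint8));k=1+np.argmax(s[1:,4])
    pts=np.argwhere(l==k)[:,::-1]
    P=np.array([plane(c,u,v,.072)[:2] for u,v in pts],np.float32)
    (cx,cy),R=cv2.minEnclosingCircle(P); pl=plane(c,r2[0][1],r2[0][2],.108)[:2]
    st=[a for a in y if a[0]<60][0]; sp=plane(c,st[1],st[2],.109)[:2]
    K=np.array([cx,cy]);v=pl-K; yaw=np.degrees(np.arctan2(-v[0],v[1]))
    e=sp-K; bar=np.degrees(np.arctan2(-e[1],-e[0]))
    print(n,"dial",K,R,"plunger",pl,"d",np.hypot(*v),"yaw",yaw,"stripe",sp,np.hypot(*e),"baryaw",bar,"q",(yaw-bar)%360)
E
python3 p.py
```

```text
top dial [ 0.59457195 -0.27406415] 0.04755541682243347 plunger [ 0.6009658  -0.16675219] d 0.1075022775084527 yaw -3.40975868081739 stripe [ 0.60167211 -0.2803496 ] 0.009482569587467448 baryaw 138.48302083720924 q 218.10722048197337
scene dial [ 0.59533894 -0.27522075] 0.045352768152952194 plunger [ 0.60687839 -0.16971394] d 0.1061359846682423 yaw -6.241723222946491 stripe [ 0.60469057 -0.2844466 ] 0.013136561198810051 baryaw 135.38791521528827 q 218.37036156176524
```

Yellow counter: knob axis at about (0.595, -0.2745), yaw about -4°, bar yaw about 137° (≡ -43°), q about 218°. A single grasp should do it: start at tool heading -43° and end at 175°. Moving over now.

```bash
R='x'; 
python3 -m handwheel '[{"z":0.5},{"x":0.48,"y":-0.97,"rz":-0.46},{"x":0.48,"y":-0.97,"rz":-0.46},{"x":0.48,"y":-0.97,"rz":-0.46},{"x":0.48,"y":-0.97,"rz":-0.46}]' 1 20
python3 -m handwheel '[{"x":0.48,"y":-0.97,"rz":-0.46},{"x":0.48,"y":-0.97,"rz":-0.46},{"x":0.48,"y":-0.97,"rz":-0.46},{"x":0.48,"y":-0.97,"rz":-0.46},{"x":0.48,"y":-0.97,"rz":-0.46}]'
python3 -c "from plant import get_state as g;s=g();print(s['joint_pos'],s['eef_rot'])"
```

```text
[-80.53475648  24.93228685   1.43013844  90.18270231  -0.66579253
  64.97149095  -4.30184005] [[-9.64342961e-01  2.64655597e-01 -2.62514954e-04]
 [ 2.64655707e-01  9.64342037e-01 -1.33885226e-03]
 [-1.01180539e-04 -1.36058884e-03 -9.99999069e-01]]$[0]: bad value
$[0]: bad value
```

```bash

python3 -m handwheel '[{"x":0,"y":0,"z":0.5,"rx":0,"ry":0,"rz":0}]' 1 20
python3 -m handwheel '[{"x":0.48,"y":-0.97,"z":0,"rx":0,"ry":0,"rz":-0.46},{"x":0.48,"y":-0.97,"z":0,"rx":0,"ry":0,"rz":-0.46},{"x":0.48,"y":-0.97,"z":0,"rx":0,"ry":0,"rz":-0.46},{"x":0.48,"y":-0.97,"z":0,"rx":0,"ry":0,"rz":-0.46},{"x":0.48,"y":-0.97,"z":0,"rx":0,"ry":0,"rz":-0.46}]'
python3 -c "from plant import get_state as g;s=g();print(s['joint_pos'],s['eef_rot'])"
```

```text
clock: 0.22
tool_pos: [0.1653, 0.6019, 0.2011]
eef_rot: [[-0.964, 0.265, -0.0], [0.265, 0.964, -0.002], [-0.0, -0.002, -1.0]]
wrist_force: [-0.1, 0.0, -0.2]
grip_width: 0.999
grasp_force: 0.0
clock: 0.85
tool_pos: [0.2137, 0.5053, 0.2026]
eef_rot: [[-0.783, 0.623, 0.0], [0.623, 0.783, 0.001], [0.0, 0.001, -1.0]]
wrist_force: [-0.0, 1.1, 0.2]
grip_width: 1.001
grasp_force: 0.0
[-78.15145892  17.16039336   7.13629726 100.51467215  -2.37522345
  62.4350842  -18.73300494] [[-7.82591232e-01  6.22535902e-01  1.15928854e-04]
 [ 6.22535846e-01  7.82591048e-01  6.10115387e-04]
 [ 2.89093849e-04  5.49640820e-04 -9.99999807e-01]]
```

```bash

python3 -m handwheel '[{"x":0.48,"y":-0.97,"z":0,"rx":0,"ry":0,"rz":-0.46},{"x":0.48,"y":-0.97,"z":0,"rx":0,"ry":0,"rz":-0.46},{"x":0.48,"y":-0.97,"z":0,"rx":0,"ry":0,"rz":-0.46},{"x":0.48,"y":-0.97,"z":0,"rx":0,"ry":0,"rz":-0.46},{"x":0.48,"y":-0.97,"z":0,"rx":0,"ry":0,"rz":-0.46}]' >/dev/null
python3 -m handwheel '[{"x":0.48,"y":-0.97,"z":0,"rx":0,"ry":0,"rz":-0.46},{"x":0.48,"y":-0.97,"z":0,"rx":0,"ry":0,"rz":-0.46},{"x":0.48,"y":-0.97,"z":0,"rx":0,"ry":0,"rz":-0.46},{"x":0.48,"y":-0.97,"z":0,"rx":0,"ry":0,"rz":-0.46},{"x":0.48,"y":-0.97,"z":0,"rx":0,"ry":0,"rz":-0.46}]' > /dev/null
python3 -m handwheel '[{"x":0.48,"y":-0.97,"z":0,"rx":0,"ry":0,"rz":-0.46},{"x":0.48,"y":-0.97,"z":0,"rx":0,"ry":0,"rz":-0.46},{"x":0.48,"y":-0.97,"z":0,"rx":0,"ry":0,"rz":-0.46},{"x":0.48,"y":-0.97,"z":0,"rx":0,"ry":0,"rz":-0.46},{"x":0.48,"y":-0.97,"z":0,"rx":0,"ry":0,"rz":-0.46}]'
python3 -c "from plant import get_state as g;s=g();print(s['joint_pos'])"
```

```text
clock: 2.72
tool_pos: [0.358, 0.2134, 0.2019]
eef_rot: [[0.303, 0.953, 0.0], [0.953, -0.303, -0.0], [-0.0, 0.0, -1.0]]
wrist_force: [0.0, 1.1, -0.6]
grip_width: 0.997
grasp_force: 0.0
[-63.0251512    3.79263838  26.8484063  117.87098157  -1.99844211
  58.75864185 -52.84728499]
```

```bash

python3 -m handwheel '[{"x":0.48,"y":-0.97,"z":0,"rx":0,"ry":0,"rz":-0.46},{"x":0.48,"y":-0.97,"z":0,"rx":0,"ry":0,"rz":-0.46},{"x":0.48,"y":-0.97,"z":0,"rx":0,"ry":0,"rz":-0.46},{"x":0.48,"y":-0.97,"z":0,"rx":0,"ry":0,"rz":-0.46},{"x":0.48,"y":-0.97,"z":0,"rx":0,"ry":0,"rz":-0.46}]' >/dev/null
python3 -m handwheel '[{"x":0.48,"y":-0.97,"z":0,"rx":0,"ry":0,"rz":-0.46},{"x":0.48,"y":-0.97,"z":0,"rx":0,"ry":0,"rz":-0.46},{"x":0.48,"y":-0.97,"z":0,"rx":0,"ry":0,"rz":-0.46},{"x":0.48,"y":-0.97,"z":0,"rx":0,"ry":0,"rz":-0.46},{"x":0.48,"y":-0.97,"z":0,"rx":0,"ry":0,"rz":-0.46}]' > /dev/null
python3 -m handwheel '[{"x":0.48,"y":-0.97,"z":0,"rx":0,"ry":0,"rz":-0.46},{"x":0.48,"y":-0.97,"z":0,"rx":0,"ry":0,"rz":-0.46},{"x":0.48,"y":-0.97,"z":0,"rx":0,"ry":0,"rz":-0.46},{"x":0.48,"y":-0.97,"z":0,"rx":0,"ry":0,"rz":-0.46},{"x":0.48,"y":-0.97,"z":0,"rx":0,"ry":0,"rz":-0.46}]' > /dev/null
python3 -m handwheel '[{"x":0.48,"y":-0.97,"z":0,"rx":0,"ry":0,"rz":-0.46},{"x":0.48,"y":-0.97,"z":0,"rx":0,"ry":0,"rz":-0.46},{"x":0.48,"y":-0.97,"z":0,"rx":0,"ry":0,"rz":-0.46},{"x":0.48,"y":-0.97,"z":0,"rx":0,"ry":0,"rz":-0.46},{"x":0.48,"y":-0.97,"z":0,"rx":0,"ry":0,"rz":-0.46}]'
python3 - <<'E'
from h import *;import pickle
print(get_state()['joint_pos'])
c=imaging.read_camera("wrist");pickle.dump(c,open("w1.pkl","wb"))
cv2.imwrite("pics/w1.png",c["color"][:,:,::-1])
E
```

```text
clock: 5.22
tool_pos: [0.5499, -0.1747, 0.2017]
eef_rot: [[0.942, -0.336, -0.0], [-0.336, -0.942, -0.0], [-0.0, 0.0, -1.0]]
wrist_force: [-0.1, 0.5, -0.0]
grip_width: 1.0
grasp_force: 0.0
[-24.31048493  26.12100458  53.40548473  99.12189189 -22.68189204
  66.33126771 -73.99385331]
```

View pics/w1.png

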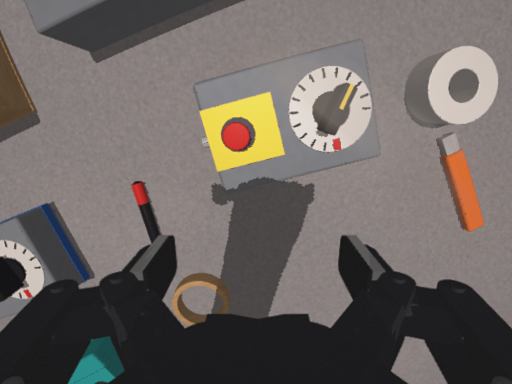

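The wrist view shows the yellow counter clearly: dial at (331,109), plunger (236,136), stripe (348,96) and zero mark (337,144). I'll refine the pose from this view.

```bash
cat > w.py <<'E'
from m import *
import pickle,sys
c=pickle.load(open(sys.argv[1],"rb"));b=[int(a) for a in sys.argv[2].split(",")];b2=[int(a) for a in sys.argv[3].split(",")]
r,y,w,wm=meas(c,b);rp=meas(c,b2)[0]
nn,l,s,_=cv2.connectedComponentsWithStats(wm.astype(np.uint8));k=1+np.argmax(s[1:,4])
P=np.array([plane(c,u,v,.072)[:2] for v,u in np.argwhere(l==k)],np.float32)
(cx,cy),R=cv2.minEnclosingCircle(P);K=np.array([cx,cy])
pl=plane(c,*rp[0][1:],.108)[:2];mk=plane(c,*r[0][1:],.072)[:2]
st=max(a for a in y);sp=plane(c,*st[1:],.109)[:2]
f=lambda v:np.degrees(np.arctan2(-v[1],-v[0]))
v=pl-K;print("knob",K,R,"plunger",pl,np.hypot(*v),"yaw",np.degrees(np.arctan2(-v[0],v[1])),"yaw by mark",f(mk-K),"stripe",np.hypot(*(sp-K)),"bar",f(sp-K),rp,r,y)
hsv=cv2.cvtColor(c["color"],cv2.COLOR_RGB2HSV).astype(int);w=np.zeros(hsv.shape[:2],bool);w[b[2]:b[3],b[0]:b[1]]=1
m=w&(hsv[...,0]>20)&(hsv[...,0]<35)&(hsv[...,1]>120)&(hsv[...,2]>60)
Q=np.array([plane(c,u,v,.109)[:2] for v,u in np.argwhere(m)]);d=cv2.fitLine(Q.astype(np.float32),cv2.DIST_L2,0,.01,.01).ravel();print("stripe line dir deg",np.degrees(np.arctan2(d[1],d[0]))%180,"radii",np.hypot(*(Q-K).T).min(),np.hypot(*(Q-K).T).max())
E
python3 w.py w1.pkl 286,376,62,156 215,260,118,155
```

```text
knob [ 0.5949564  -0.27536705] 0.04671144485473633 plunger [ 0.60430087 -0.17104257] 0.10474214325905574 yaw -5.1183947004427655 yaw by mark -4.989960869883813 stripe 0.013290395455094204 bar 135.84887082432223 [(609, np.float64(235.83), np.float64(135.87))] [(66, np.float64(336.59), np.float64(144.18))] [(101, np.float64(346.3), np.float64(96.11))]
stripe line dir deg 138.10298 radii 0.0009387766982829674 0.025077705018240894
```

```bash

python3 -m handwheel '[{"x":0.45,"y":-1,"z":0,"rx":0,"ry":0,"rz":-0.48},{"x":0.45,"y":-1,"z":0,"rx":0,"ry":0,"rz":-0.48},{"x":0.45,"y":-1,"z":0,"rx":0,"ry":0,"rz":-0.48},{"x":0.45,"y":-1,"z":0,"rx":0,"ry":0,"rz":-0.48},{"x":0.45,"y":-1,"z":0,"rx":0,"ry":0,"rz":-0.48}]' >/dev/null
python3 -m handwheel '[{"x":0,"y":0,"z":-0.8,"rx":0,"ry":0,"rz":0},{"x":0,"y":0,"z":-0.8,"rx":0,"ry":0,"rz":0},{"x":0,"y":0,"z":-0.8,"rx":0,"ry":0,"rz":0},{"x":0,"y":0,"z":-0.6,"rx":0,"ry":0,"rz":0},{"x":0,"y":0,"z":0,"rx":0,"ry":0,"rz":0}]'
python3 - <<'E'
from h import *;import pickle
print(get_state()['joint_pos'])
c=imaging.read_camera("wrist");pickle.dump(c,open("w2.pkl","wb"))
cv2.imwrite("pics/w2.png",c["color"][:,:,::-1])
E
```

```text
clock: 6.52
tool_pos: [0.594, -0.2724, 0.1408]
eef_rot: [[0.728, -0.686, -0.002], [-0.686, -0.728, 0.001], [-0.002, 0.0, -1.0]]
wrist_force: [-1.0, -0.2, 0.1]
grip_width: 0.998
grasp_force: 0.0
[-12.27868288  38.77868851  54.22380499  92.18179989 -33.55132524
  66.79357636 -83.63637697]
```

View pics/w2.png

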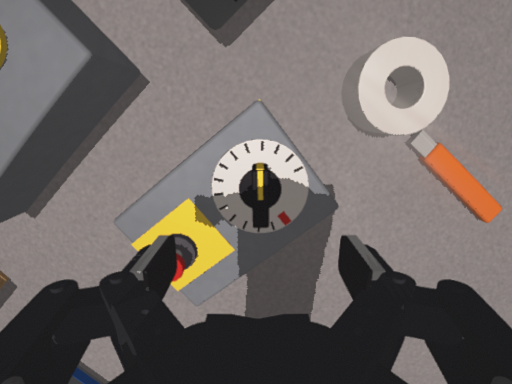

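The bar is vertical in the image at (261,188), lined up between the fingers and about 1.5 mm off centre. I'll correct that, lower and grip.

```bash

python3 -m handwheel '[{"x":0.05,"y":-0.14,"z":-0.8,"rx":0,"ry":0,"rz":0},{"x":0,"y":0,"z":-0.8,"rx":0,"ry":0,"rz":0},{"x":0,"y":0,"z":-0.7,"rx":0,"ry":0,"rz":0},{"x":0,"y":0,"z":-0.7,"rx":0,"ry":0,"rz":0},{"x":0,"y":0,"z":0,"rx":0,"ry":0,"rz":0}]'
python3 -m handwheel '[{"x":0,"y":0,"z":0,"rx":0,"ry":0,"rz":0},{"x":0,"y":0,"z":0,"rx":0,"ry":0,"rz":0},{"x":0,"y":0,"z":0,"rx":0,"ry":0,"rz":0},{"x":0,"y":0,"z":0,"rx":0,"ry":0,"rz":0},{"x":0,"y":0,"z":0,"rx":0,"ry":0,"rz":0}]' 0.4 20
python3 -m handwheel '[{"x":0,"y":0,"z":0,"rx":0,"ry":0,"rz":0},{"x":0,"y":0,"z":0,"rx":0,"ry":0,"rz":0},{"x":0,"y":0,"z":0,"rx":0,"ry":0,"rz":0},{"x":0,"y":0,"z":0,"rx":0,"ry":0,"rz":0},{"x":0,"y":0,"z":0,"rx":0,"ry":0,"rz":0}]' 0.1 20
python3 -m handwheel '[{"x":0,"y":0,"z":0,"rx":0,"ry":0,"rz":0},{"x":0,"y":0,"z":0,"rx":0,"ry":0,"rz":0}]'
```

```text
clock: 7.2
tool_pos: [0.5947, -0.2755, 0.0804]
eef_rot: [[0.727, -0.686, -0.002], [-0.686, -0.727, 0.001], [-0.002, 0.001, -1.0]]
wrist_force: [-1.2, -1.2, 0.1]
grip_width: 0.999
grasp_force: 0.0
clock: 7.82
tool_pos: [0.5955, -0.2761, 0.082]
eef_rot: [[0.727, -0.686, 0.0], [-0.686, -0.727, -0.0], [0.0, -0.0, -1.0]]
wrist_force: [-0.0, -0.4, 0.5]
grip_width: 0.4
grasp_force: 0.0
clock: 8.45
tool_pos: [0.5954, -0.2761, 0.0819]
eef_rot: [[0.727, -0.686, -0.0], [-0.686, -0.727, -0.0], [-0.0, 0.0, -1.0]]
wrist_force: [0.4, 0.5, -1.1]
grip_width: 0.1
grasp_force: 0.0
clock: 8.7
tool_pos: [0.5954, -0.2761, 0.0819]
eef_rot: [[0.727, -0.686, -0.0], [-0.686, -0.727, 0.0], [-0.0, 0.0, -1.0]]
wrist_force: [0.4, -0.2, 0.1]
grip_width: 0.099
grasp_force: 0.0
```

```bash

python3 - <<'E'
from h import *;import pickle
c=imaging.read_camera("wrist");s=imaging.read_camera("scene");t=imaging.read_camera("top")
a=cv2.resize(s["color"][180:270,110:230],(640,480),interpolation=2)
cv2.imwrite("pics/w3.png",cv2.hconcat([c["color"][60:384,80:440],cv2.resize(a,(432,324))])[:,:,::-1])
E
```

```text
(no output)
```

View pics/w3.png

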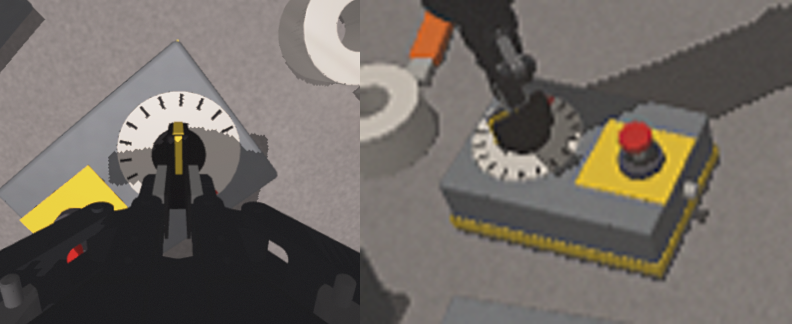

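The bar lies between the pads and there's a small gap left, so I'll close fully at 20 N.

```bash

python3 -m handwheel '[{"x":0,"y":0,"z":0,"rx":0,"ry":0,"rz":0},{"x":0,"y":0,"z":0,"rx":0,"ry":0,"rz":0},{"x":0,"y":0,"z":0,"rx":0,"ry":0,"rz":0},{"x":0,"y":0,"z":0,"rx":0,"ry":0,"rz":0}]' 0 20
python3 -m handwheel '[{"x":0,"y":0,"z":0,"rx":0,"ry":0,"rz":0.5},{"x":0,"y":0,"z":0,"rx":0,"ry":0,"rz":0.5}]'
python3 -c "from plant import get_state as g;s=g();print(s['wrist_torque'],s['joint_pos'])"
```

```text
clock: 9.35
tool_pos: [0.5954, -0.2761, 0.0819]
eef_rot: [[0.727, -0.686, -0.0], [-0.686, -0.727, -0.0], [-0.0, 0.0, -1.0]]
wrist_force: [0.4, 1.0, -0.8]
grip_width: 0.002
grasp_force: 0.0
clock: 9.6
tool_pos: [0.5954, -0.2761, 0.0819]
eef_rot: [[0.837, -0.547, -0.0], [-0.547, -0.837, -0.0], [0.0, 0.0, -1.0]]
wrist_force: [0.8, -0.0, -0.2]
grip_width: 0.0
grasp_force: 0.0
[-0.05393518 -0.02208284 -0.06110924] [ -9.24029395  41.13353507  48.80065637  95.09337478 -34.8029311
  60.09924776 -72.60219173]
```

```bash

python3 - <<'E'
from h import *;import pickle
c=imaging.read_camera("wrist");s=imaging.read_camera("scene")
T=get_state()["tool_pos"]; print("tcp px",proj(c,T),"knob top px",proj(c,[.595,-.2753,.109]),"scene tcp",proj(s,T), "cam",-np.array(c["R"]).T@c["t"])
pickle.dump(c,open("w4.pkl","wb"))
a=cv2.resize(s["color"][185:248,125:205],(411,324),interpolation=2)
cv2.imwrite("pics/w4.png",cv2.hconcat([cv2.resize(c["color"][100:300,140:380],(389,324)),a])[:,:,::-1])
E
```

```text
tcp px (np.float64(258.1370306483727), np.float64(216.46585327048857)) knob top px (np.float64(257.4841698299529), np.float64(233.1260324627466)) scene tcp (np.float64(154.9532549250552), np.float64(215.19181431091863)) cam [ 0.65328904 -0.31331226  0.26535252]
```

View pics/w4.png

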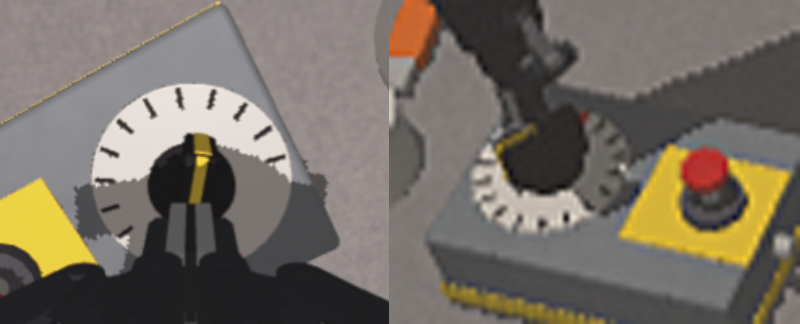

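```bash

python3 - <<'E'
from h import *;import pickle
s=get_state();print(s["tool_pos"],s["wrist_force"])
R=np.array(s["eef_rot"]);T=s["tool_pos"];c=pickle.load(open("w4.pkl","rb"))
for dx in(-.011,0,.011):
  for dz in(0,-.01,-.019,-.03): print(dx,dz,"shut",np.round(proj(c,T+R@[dx,0,dz])),"open L",np.round(proj(c,T+R@[dx,.042,dz-.013])))
print("bar top ends", [np.round(proj(c,[.595+.025*k*np.cos(np.radians(137)),-.2753+.025*k*np.sin(np.radians(137)),.109])) for k in(-1,1)])
E
```

```text
[ 0.59543529 -0.27614471  0.0820611 ] [ 0.81782535 -0.36680851  0.25060284]
-0.011 0 shut [258. 231.] open L [320. 239.]
-0.011 -0.01 shut [258. 237.] open L [324. 245.]
-0.011 -0.019 shut [258. 242.] open L [327. 252.]
-0.011 -0.03 shut [258. 250.] open L [331. 261.]
0 0 shut [258. 216.] open L [321. 223.]
0 -0.01 shut [258. 222.] open L [325. 229.]
0 -0.019 shut [258. 227.] open L [328. 235.]
0 -0.03 shut [258. 234.] open L [333. 243.]
0.011 0 shut [258. 202.] open L [322. 208.]
0.011 -0.01 shut [258. 206.] open L [326. 213.]
0.011 -0.019 shut [258. 211.] open L [330. 218.]
0.011 -0.03 shut [258. 217.] open L [335. 225.]
bar top ends [array([265., 195.]), array([251., 268.])]
```

```bash

python3 - <<'E'
from h import *;import pickle
C=pickle.load(open("c0.pkl","rb"));T=np.array([.1653,.6022,.1912]);y=np.array([.2647,.9643,0])
for n in C:
  for k in(-1,1):
    for b in(.013,.03,.05): print(n,k,b,np.array(proj(C[n],T+k*.045*y+[0,0,b]))*800/512)
E
```

```text
top -1 0.013 [104.45969737 479.31535085]
top -1 0.03 [100.17146985 481.26223136]
top -1 0.05 [ 94.96903486 483.62277128]
top 1 0.013 [ 59.1235467 465.0376109]
top 1 0.03 [ 54.27823535 466.72000504]
top 1 0.05 [ 48.40842883 468.75620701]
scene -1 0.013 [685.08107335 190.52606372]
scene -1 0.03 [687.97034742 183.80276074]
scene -1 0.05 [691.45121804 175.70598944]
scene 1 0.013 [731.82186447 201.67794373]
scene 1 0.03 [735.29778731 194.90700358]
scene 1 0.05 [739.48801897 186.74799905]
```

The fingers closed on nothing. Both the start scene picture and the wrist view put the real fingertips about 38–43 mm behind the reported TCP. They are at z≈0.12, just above the bar top at 0.109. I'll open, turn back 10°, and lower about 32 mm while watching the force.

```bash

python3 -m handwheel '[{"x":0,"y":0,"z":0,"rx":0,"ry":0,"rz":-0.5},{"x":0,"y":0,"z":0,"rx":0,"ry":0,"rz":-0.5},{"x":0,"y":0.04,"z":0,"rx":0,"ry":0,"rz":0},{"x":0,"y":0,"z":0,"rx":0,"ry":0,"rz":0},{"x":0,"y":0,"z":0,"rx":0,"ry":0,"rz":0}]' 0.7 20
python3 -m handwheel '[{"x":0,"y":0,"z":0,"rx":0,"ry":0,"rz":0},{"x":0,"y":0,"z":-0.4,"rx":0,"ry":0,"rz":0},{"x":0,"y":0,"z":-0.4,"rx":0,"ry":0,"rz":0},{"x":0,"y":0,"z":-0.4,"rx":0,"ry":0,"rz":0},{"x":0,"y":0,"z":-0.4,"rx":0,"ry":0,"rz":0}]'
python3 -m handwheel '[{"x":0,"y":0,"z":0,"rx":0,"ry":0,"rz":0},{"x":0,"y":0,"z":0,"rx":0,"ry":0,"rz":0},{"x":0,"y":0,"z":0,"rx":0,"ry":0,"rz":0},{"x":0,"y":0,"z":0,"rx":0,"ry":0,"rz":0},{"x":0,"y":0,"z":0,"rx":0,"ry":0,"rz":0}]' 0.3 20
python3 -m handwheel '[{"x":0,"y":0,"z":0,"rx":0,"ry":0,"rz":0},{"x":0,"y":0,"z":0,"rx":0,"ry":0,"rz":0},{"x":0,"y":0,"z":0,"rx":0,"ry":0,"rz":0},{"x":0,"y":0,"z":0,"rx":0,"ry":0,"rz":0},{"x":0,"y":0,"z":0,"rx":0,"ry":0,"rz":0}]' 0.05 20
```

```text
clock: 10.32
tool_pos: [0.5954, -0.2753, 0.082]
eef_rot: [[0.728, -0.686, 0.0], [-0.686, -0.728, 0.0], [0.0, -0.0, -1.0]]
wrist_force: [0.7, -0.1, 0.2]
grip_width: 0.702
grasp_force: 0.0
clock: 10.95
tool_pos: [0.5953, -0.2752, 0.0491]
eef_rot: [[0.727, -0.686, -0.0], [-0.686, -0.727, 0.0], [-0.0, 0.0, -1.0]]
wrist_force: [1.1, 0.4, -0.3]
grip_width: 0.702
grasp_force: 0.0
clock: 11.58
tool_pos: [0.5955, -0.2753, 0.0501]
eef_rot: [[0.727, -0.686, 0.0], [-0.686, -0.727, -0.0], [0.0, -0.0, -1.0]]
wrist_force: [0.6, -0.4, 0.6]
grip_width: 0.302
grasp_force: 0.0
clock: 12.2
tool_pos: [0.5949, -0.276, 0.0502]
eef_rot: [[0.727, -0.687, -0.0], [-0.687, -0.727, -0.001], [0.0, 0.001, -1.0]]
wrist_force: [-4.5, -2.0, 6.0]
grip_width: 0.162
grasp_force: 23.6
```

The bar is gripped (width 0.162, about 14 mm, 23.6 N). Now turning anticlockwise.

```bash

python3 -m handwheel '[{"x":-0.03,"y":-0.03,"z":0,"rx":0,"ry":0,"rz":0},{"x":0,"y":0,"z":0,"rx":0,"ry":0,"rz":0.5},{"x":0,"y":0,"z":0,"rx":0,"ry":0,"rz":0.5},{"x":0,"y":0,"z":0,"rx":0,"ry":0,"rz":0.5},{"x":0,"y":0,"z":0,"rx":0,"ry":0,"rz":0.5}]'
python3 -m handwheel '[{"x":0,"y":0,"z":0,"rx":0,"ry":0,"rz":0.6},{"x":0,"y":0,"z":0,"rx":0,"ry":0,"rz":0.6},{"x":0,"y":0,"z":0,"rx":0,"ry":0,"rz":0.6},{"x":0,"y":0,"z":0,"rx":0,"ry":0,"rz":0.6},{"x":0,"y":0,"z":0,"rx":0,"ry":0,"rz":0.6}]'
python3 -c "from plant import get_state as g;s=g();print(s['wrist_torque'],s['joint_pos'])"
```

```text
clock: 12.82
tool_pos: [0.5951, -0.2757, 0.0502]
eef_rot: [[0.919, -0.394, 0.001], [-0.394, -0.919, 0.0], [0.0, -0.0, -1.0]]
wrist_force: [-2.7, 0.5, 4.3]
grip_width: 0.159
grasp_force: 23.5
clock: 13.45
tool_pos: [0.5951, -0.2752, 0.0502]
eef_rot: [[0.993, 0.119, 0.0], [0.119, -0.993, 0.001], [0.001, -0.001, -1.0]]
wrist_force: [-2.3, 1.3, 5.0]
grip_width: 0.164
grasp_force: 23.5
[ 0.1996839   0.58531507 -0.08464994] [ -2.68780853  39.55364654  36.54221247  96.15570479 -28.11764842
  53.77014757 -38.55500578]
```

```bash

python3 -m handwheel '[{"x":0,"y":0,"z":0,"rx":0,"ry":0,"rz":0.7},{"x":0,"y":0,"z":0,"rx":0,"ry":0,"rz":0.7},{"x":0,"y":0,"z":0,"rx":0,"ry":0,"rz":0.7},{"x":0,"y":0,"z":0,"rx":0,"ry":0,"rz":0.7},{"x":0,"y":0,"z":0,"rx":0,"ry":0,"rz":0.7}]'
python3 -m handwheel '[{"x":0,"y":0,"z":0,"rx":0,"ry":0,"rz":0.7},{"x":0,"y":0,"z":0,"rx":0,"ry":0,"rz":0.7},{"x":0,"y":0,"z":0,"rx":0,"ry":0,"rz":0.7},{"x":0,"y":0,"z":0,"rx":0,"ry":0,"rz":0.7},{"x":0,"y":0,"z":0,"rx":0,"ry":0,"rz":0.7}]'
python3 -c "from plant import get_state as g;s=g();print(s['wrist_torque'],s['joint_pos'])"
```

```text
clock: 14.08
tool_pos: [0.5948, -0.2746, 0.0502]
eef_rot: [[0.744, 0.668, -0.0], [0.668, -0.744, 0.002], [0.001, -0.002, -1.0]]
wrist_force: [-4.3, 2.5, 6.8]
grip_width: 0.161
grasp_force: 23.7
clock: 14.7
tool_pos: [0.5942, -0.2743, 0.0502]
eef_rot: [[0.227, 0.974, -0.001], [0.974, -0.227, 0.002], [0.002, -0.002, -1.0]]
wrist_force: [-5.8, 2.5, 7.3]
grip_width: 0.157
grasp_force: 23.9
[ 0.68348627  1.30960025 -0.07599999] [  8.86496219  36.0802293   17.45168333  95.14000761 -13.27215754
  50.93739612  18.49589065]
```

```bash

python3 -m handwheel '[{"x":-0.06,"y":0.03,"z":0,"rx":0,"ry":0,"rz":0.7},{"x":0,"y":0,"z":0,"rx":0,"ry":0,"rz":0.7},{"x":0,"y":0,"z":0,"rx":0,"ry":0,"rz":0.7},{"x":0,"y":0,"z":0,"rx":0,"ry":0,"rz":0.7},{"x":0,"y":0,"z":0,"rx":0,"ry":0,"rz":0.7}]'
python3 -m handwheel '[{"x":0,"y":0,"z":0,"rx":0,"ry":0,"rz":0.7},{"x":0,"y":0,"z":0,"rx":0,"ry":0,"rz":0.7},{"x":0,"y":0,"z":0,"rx":0,"ry":0,"rz":0.7},{"x":0,"y":0,"z":0,"rx":0,"ry":0,"rz":0.7},{"x":0,"y":0,"z":0,"rx":0,"ry":0,"rz":0.7}]'
python3 -c "from plant import get_state as g;s=g();print(s['wrist_torque'],s['joint_pos'])"
```

```text
clock: 15.32
tool_pos: [0.5936, -0.2743, 0.0502]
eef_rot: [[-0.373, 0.928, -0.0], [0.928, 0.373, 0.001], [0.001, 0.0, -1.0]]
wrist_force: [-2.8, 0.9, 5.1]
grip_width: 0.155
grasp_force: 23.5
clock: 15.95
tool_pos: [0.5931, -0.2748, 0.0502]
eef_rot: [[-0.837, 0.547, -0.001], [0.547, 0.837, 0.001], [0.001, 0.0, -1.0]]
wrist_force: [-4.9, 0.1, 6.3]
grip_width: 0.159
grasp_force: 23.6
[-0.06328955  1.05284564  0.01284014] [21.08185368 35.29469117 -1.35868803 94.13589518  0.97770548 50.65020473
 76.21616494]
```

```bash
T='from plant import get_state as g;s=g();print(s["wrist_torque"],s["joint_efforts"][6])'
python3 -m handwheel '[{"x":-0.03,"y":0,"z":0,"rx":0,"ry":0,"rz":0.4},{"x":0,"y":0,"z":0,"rx":0,"ry":0,"rz":0.4},{"x":0,"y":0,"z":0,"rx":0,"ry":0,"rz":0.4},{"x":0,"y":0,"z":0,"rx":0,"ry":0,"rz":0.4},{"x":0,"y":0,"z":0,"rx":0,"ry":0,"rz":0.4}]'; python3 -c "$T"
python3 -m handwheel '[{"x":0,"y":0,"z":0,"rx":0,"ry":0,"rz":0.2},{"x":0,"y":0,"z":0,"rx":0,"ry":0,"rz":0.2}]'; python3 -c "$T"
python3 -m handwheel '[{"x":0,"y":0,"z":0,"rx":0,"ry":0,"rz":0.2},{"x":0,"y":0,"z":0,"rx":0,"ry":0,"rz":0.1}]'; python3 -c "$T"
```

```text
clock: 16.58
tool_pos: [0.593, -0.2751, 0.0502]
eef_rot: [[-0.973, 0.229, -0.0], [0.229, 0.973, 0.0], [0.0, 0.0, -1.0]]
wrist_force: [-2.1, -1.5, 4.2]
grip_width: 0.158
grasp_force: 23.4
[-0.30279699  0.61629934 -0.02957635] -0.9098185412585735
clock: 16.82
tool_pos: [0.593, -0.2752, 0.0502]
eef_rot: [[-0.987, 0.162, -0.0], [0.162, 0.987, 0.0], [0.0, 0.0, -1.0]]
wrist_force: [-2.8, -0.9, 5.2]
grip_width: 0.154
grasp_force: 23.5
[-0.21672751  0.68470602 -0.04871683] -0.41406034491956234
clock: 17.08
tool_pos: [0.593, -0.2753, 0.0502]
eef_rot: [[-0.994, 0.111, -0.0], [0.111, 0.994, 0.0], [0.0, 0.0, -1.0]]
wrist_force: [-2.1, 0.6, 5.8]
grip_width: 0.159
grasp_force: 23.5
[-0.20796004  0.67890401 -0.07886466] -0.05466864095069468
```

```bash
T='from plant import get_state as g;s=g();print(s["wrist_torque"],s["joint_efforts"][6])'
python3 -m handwheel '[{"x":0,"y":0,"z":0,"rx":0,"ry":0,"rz":0.1},{"x":0,"y":0,"z":0,"rx":0,"ry":0,"rz":0}]'|sed -n 3,4p; python3 -c "$T"
python3 -m handwheel '[{"x":0,"y":0,"z":0,"rx":0,"ry":0,"rz":0.1},{"x":0,"y":0,"z":0,"rx":0,"ry":0,"rz":0}]'|sed -n 3,4p; python3 -c "$T"
python3 -m handwheel '[{"x":0,"y":0,"z":0,"rx":0,"ry":0,"rz":0.1},{"x":0,"y":0,"z":0,"rx":0,"ry":0,"rz":0}]'|sed -n 3,4p; python3 -c "$T"
```

```text
eef_rot: [[-0.996, 0.094, -0.0], [0.094, 0.996, 0.0], [0.0, 0.0, -1.0]]
wrist_force: [-2.9, -0.4, 5.4]
[-0.2486537   0.68607341  0.03624442] 0.09106342680752277
eef_rot: [[-0.997, 0.077, 0.0], [0.077, 0.997, 0.0], [-0.0, 0.0, -1.0]]
wrist_force: [-2.6, -0.1, 5.1]
[-0.24290108  0.68115634 -0.2703471 ] 0.4234304465353489
eef_rot: [[-0.998, 0.059, 0.0], [0.059, 0.998, 0.0], [-0.0, 0.0, -1.0]]
wrist_force: [-2.6, -1.1, 5.2]
[-0.20566415  0.60590584 -0.56142725] 0.6583414971828461
```

The torque is rising, so the knob is on its stop. I'll hold, release, lift and measure again.

```bash

python3 -m handwheel '[{"x":0,"y":0,"z":0,"rx":0,"ry":0,"rz":0},{"x":0,"y":0,"z":0,"rx":0,"ry":0,"rz":0},{"x":0,"y":0,"z":0,"rx":0,"ry":0,"rz":0}]'
python3 -m handwheel '[{"x":0,"y":0,"z":0,"rx":0,"ry":0,"rz":0},{"x":0,"y":0,"z":0,"rx":0,"ry":0,"rz":0},{"x":0,"y":0,"z":0,"rx":0,"ry":0,"rz":0},{"x":0,"y":0,"z":0,"rx":0,"ry":0,"rz":0}]' 0.6
python3 -m handwheel '[{"x":0,"y":0,"z":0.5,"rx":0,"ry":0,"rz":0},{"x":0,"y":0,"z":1,"rx":0,"ry":0,"rz":0},{"x":0,"y":0,"z":1,"rx":0,"ry":0,"rz":0},{"x":0,"y":0,"z":1,"rx":0,"ry":0,"rz":0},{"x":0,"y":0,"z":1,"rx":0,"ry":0,"rz":0}]'
python3 -m handwheel '[{"x":-0.9,"y":0,"z":0.6,"rx":0,"ry":0,"rz":0},{"x":-0.9,"y":0,"z":0.5,"rx":0,"ry":0,"rz":0},{"x":-0.9,"y":0,"z":0.5,"rx":0,"ry":0,"rz":0},{"x":0,"y":0,"z":0,"rx":0,"ry":0,"rz":0},{"x":0,"y":0,"z":0,"rx":0,"ry":0,"rz":0}]' 
python3 - <<'E'
from h import *;import pickle
c=imaging.read_camera("wrist");pickle.dump(c,open("w5.pkl","wb"))
t=imaging.read_camera("top");pickle.dump(t,open("t5.pkl","wb"))
s=imaging.read_camera("scene");pickle.dump(s,open("s5.pkl","wb"))
cv2.imwrite("pics/w5.png",c["color"][:,:,::-1])
print("knob",proj(c,[.593,-.2755,.072]),"pl",proj(c,[.604,-.171,.108]))
E
```

```text
clock: 18.2
tool_pos: [0.5931, -0.2753, 0.0502]
eef_rot: [[-0.998, 0.06, 0.0], [0.06, 0.998, 0.0], [-0.0, 0.0, -1.0]]
wrist_force: [-2.6, -0.5, 4.9]
grip_width: 0.162
grasp_force: 26.8
clock: 18.7
tool_pos: [0.5931, -0.2751, 0.0498]
eef_rot: [[-0.998, 0.058, -0.0], [0.058, 0.998, 0.0], [0.0, 0.0, -1.0]]
wrist_force: [0.1, -0.7, 0.7]
grip_width: 0.601
grasp_force: 0.0
clock: 19.32
tool_pos: [0.5932, -0.2753, 0.1415]
eef_rot: [[-0.998, 0.058, 0.001], [0.058, 0.998, -0.0], [-0.001, -0.0, -1.0]]
wrist_force: [0.6, -1.2, -0.4]
grip_width: 0.604
grasp_force: 0.0
clock: 19.95
tool_pos: [0.5389, -0.2752, 0.1719]
eef_rot: [[-0.998, 0.059, 0.0], [0.059, 0.998, 0.0], [-0.0, 0.0, -1.0]]
wrist_force: [0.1, 0.4, 0.1]
grip_width: 0.599
grasp_force: 0.0
knob (np.float64(259.5707694087925), np.float64(228.46935859158543)) pl (np.float64(364.6492030609979), np.float64(246.80635592182193))
```

View pics/w5.png

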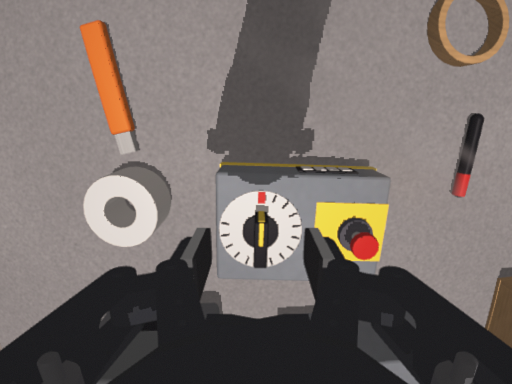

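The pointer is now at the red mark (262,197), with the dial at (261,229) and the plunger at (365,246). Checking the angle and plunger position.

```bash
python3 w.py w5.pkl 216,305,185,272 346,384,226,264; python3 - <<'E'
from h import *;import pickle
from m import *
t=pickle.load(open("t5.pkl","rb"));r=meas(t,(300,370,125,182))[0];print([plane(t,a[1],a[2],.108) for a in r], plane(pickle.load(open("w5.pkl","rb")),365.5,246.5,.108))
E
```

```text
knob [ 0.59522015 -0.27510688] 0.0472862683236599 plunger [ 0.60239634 -0.17198507] 0.103371195654121 yaw -3.9807648138843006 yaw by mark -4.913446967712919 stripe 0.018638542056826347 bar -4.24100906277464 [(580, np.float64(363.77), np.float64(245.42))] [(70, np.float64(261.13), np.float64(197.09))] [(216, np.float64(260.81), np.float64(227.86))]
stripe line dir deg 175.72112 radii 0.000593007466595933 0.03595433631399889
[array([ 0.60118039, -0.16682053,  0.108     ])] [ 0.60371983 -0.17015046  0.108     ]
```

The knob is at zero (bar yaw -4.2°, mark yaw -4.9°) and the counter hasn't moved. Next is the plunger at (0.6035, -0.1705): shut the fingers and move above it.

```bash

python3 -m handwheel '[{"x":0.6,"y":1,"z":0,"rx":0,"ry":0,"rz":0},{"x":0.6,"y":1,"z":0,"rx":0,"ry":0,"rz":0},{"x":0.6,"y":1,"z":0,"rx":0,"ry":0,"rz":0},{"x":0.6,"y":1,"z":0,"rx":0,"ry":0,"rz":0},{"x":0.83,"y":1,"z":0,"rx":0,"ry":0,"rz":0}]' 0 20 >/dev/null
python3 -m handwheel '[{"x":0,"y":0.23,"z":-0.9,"rx":0,"ry":0,"rz":0},{"x":0,"y":0,"z":-0.9,"rx":0,"ry":0,"rz":0},{"x":0,"y":0,"z":-0.9,"rx":0,"ry":0,"rz":0},{"x":0,"y":0,"z":-0.8,"rx":0,"ry":0,"rz":0},{"x":0,"y":0,"z":-0.2,"rx":0,"ry":0,"rz":0}]'
python3 -m handwheel '[{"x":0,"y":0,"z":-0.3,"rx":0,"ry":0,"rz":0},{"x":0,"y":0,"z":0,"rx":0,"ry":0,"rz":0}]'
python3 - <<'E'
from h import *;import pickle
s=imaging.read_camera("scene");w=imaging.read_camera("wrist")
a=cv2.resize(s["color"][175:250,140:240],(432,324),interpolation=2)
cv2.imwrite("pics/p1.png",cv2.hconcat([cv2.resize(w["color"][120:330,140:380],(368,324)),a])[:,:,::-1])
E
```

```text
clock: 21.35
tool_pos: [0.6027, -0.1709, 0.0964]
eef_rot: [[-0.998, 0.059, -0.002], [0.059, 0.998, 0.0], [0.002, 0.0, -1.0]]
wrist_force: [0.5, -0.2, 0.3]
grip_width: -0.001
grasp_force: 0.0
clock: 21.6
tool_pos: [0.6036, -0.1707, 0.0919]
eef_rot: [[-0.998, 0.058, 0.0], [0.058, 0.998, 0.0], [-0.0, 0.0, -1.0]]
wrist_force: [-0.4, -0.8, -0.2]
grip_width: -0.001
grasp_force: 0.0
```

View pics/p1.png

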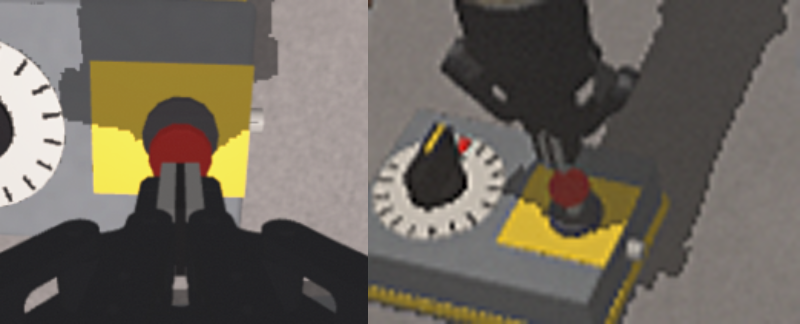

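The shut fingers stand just above the centre of the red button. In the left half of the picture the tips are at (180,165) and the button at (180,150). I'll lower in small steps and watch Fz.

```bash

python3 -m handwheel '[{"x":0,"y":0,"z":-0.3,"rx":0,"ry":0,"rz":0},{"x":0,"y":0,"z":-0.3,"rx":0,"ry":0,"rz":0},{"x":0,"y":0,"z":-0.2,"rx":0,"ry":0,"rz":0},{"x":0,"y":0,"z":0,"rx":0,"ry":0,"rz":0}]'|sed -n '2p;4p'
python3 -m handwheel '[{"x":0,"y":0,"z":-0.1,"rx":0,"ry":0,"rz":0},{"x":0,"y":0,"z":-0.1,"rx":0,"ry":0,"rz":0},{"x":0,"y":0,"z":0,"rx":0,"ry":0,"rz":0}]'|sed -n '2p;4p'
python3 -m handwheel '[{"x":0,"y":0,"z":-0.1,"rx":0,"ry":0,"rz":0},{"x":0,"y":0,"z":-0.1,"rx":0,"ry":0,"rz":0},{"x":0,"y":0,"z":0,"rx":0,"ry":0,"rz":0}]'|sed -n '2p;4p'
```

```text
tool_pos: [0.6032, -0.1706, 0.0754]
wrist_force: [-0.2, 0.0, -1.4]
tool_pos: [0.6035, -0.1707, 0.0718]
wrist_force: [-0.9, -0.1, 0.0]
tool_pos: [0.6037, -0.1707, 0.068]
wrist_force: [-2.1, -0.1, 3.0]
```

```bash

python3 -m handwheel '[{"x":0,"y":0,"z":-0.2,"rx":0,"ry":0,"rz":0},{"x":0,"y":0,"z":-0.2,"rx":0,"ry":0,"rz":0},{"x":0,"y":0,"z":0,"rx":0,"ry":0,"rz":0}]'|sed -n '2p;4p'
python3 -m handwheel '[{"x":0,"y":0,"z":-0.1,"rx":0,"ry":0,"rz":0},{"x":0,"y":0,"z":-0.1,"rx":0,"ry":0,"rz":0},{"x":0,"y":0,"z":0,"rx":0,"ry":0,"rz":0}]'|sed -n '2p;4p'
python3 -m handwheel '[{"x":0,"y":0,"z":-0.1,"rx":0,"ry":0,"rz":0},{"x":0,"y":0,"z":0,"rx":0,"ry":0,"rz":0}]'|sed -n '2p;4p'
```

```text
tool_pos: [0.6038, -0.1707, 0.0599]
wrist_force: [-0.8, 0.5, 6.9]
tool_pos: [0.6038, -0.1707, 0.0562]
wrist_force: [-2.7, 0.5, 7.7]
tool_pos: [0.6039, -0.1707, 0.0547]
wrist_force: [-3.5, 1.4, 10.7]
```

```bash

python3 -m handwheel '[{"x":0,"y":0,"z":-0.05,"rx":0,"ry":0,"rz":0},{"x":0,"y":0,"z":0,"rx":0,"ry":0,"rz":0}]'|sed -n '2p;4p'
python3 -m handwheel '[{"x":0,"y":0,"z":-0.05,"rx":0,"ry":0,"rz":0},{"x":0,"y":0,"z":0,"rx":0,"ry":0,"rz":0}]'|sed -n '2p;4p'
python3 -m handwheel '[{"x":0,"y":0,"z":-0.05,"rx":0,"ry":0,"rz":0},{"x":0,"y":0,"z":0,"rx":0,"ry":0,"rz":0}]'|sed -n '2p;4p'
```

```text
tool_pos: [0.604, -0.1708, 0.0546]
wrist_force: [-6.6, 1.6, 19.3]
tool_pos: [0.6041, -0.1708, 0.0545]
wrist_force: [-8.9, 2.1, 28.0]
tool_pos: [0.6042, -0.1708, 0.0544]
wrist_force: [-12.5, 2.1, 35.5]
```

The force rose steeply to 35 N with z no longer changing, so the plunger is on its hard stop. Releasing it and lifting clear.

```bash

python3 -m handwheel '[{"x":0,"y":0,"z":0.2,"rx":0,"ry":0,"rz":0},{"x":0,"y":0,"z":0.3,"rx":0,"ry":0,"rz":0},{"x":0,"y":0,"z":0.4,"rx":0,"ry":0,"rz":0},{"x":0,"y":0,"z":0.6,"rx":0,"ry":0,"rz":0},{"x":0,"y":0,"z":1,"rx":0,"ry":0,"rz":0}]'|sed -n '2p;4p'
python3 -m handwheel '[{"x":0,"y":0,"z":1,"rx":0,"ry":0,"rz":0},{"x":-0.9,"y":0,"z":1,"rx":0,"ry":0,"rz":0},{"x":-0.9,"y":0,"z":1,"rx":0,"ry":0,"rz":0},{"x":-0.9,"y":0,"z":0,"rx":0,"ry":0,"rz":0},{"x":0,"y":0,"z":0,"rx":0,"ry":0,"rz":0}]'|sed -n '2p;4p'
python3 -m handwheel '[{"x":0,"y":0,"z":0,"rx":0,"ry":0,"rz":0},{"x":0,"y":0,"z":0,"rx":0,"ry":0,"rz":0},{"x":0,"y":0,"z":0,"rx":0,"ry":0,"rz":0}]'
python3 - <<'E'
from h import *;import pickle
c=imaging.read_camera("wrist");s=imaging.read_camera("scene");pickle.dump(c,open("w6.pkl","wb"))
cv2.imwrite("pics/f.png",cv2.hconcat([cv2.resize(c["color"],(432,324)),cv2.resize(s["color"][185:265,120:210],(364,324),interpolation=2)])[:,:,::-1])
E
```

```text
tool_pos: [0.6029, -0.1706, 0.1008]
wrist_force: [0.2, -0.0, -0.4]
tool_pos: [0.5487, -0.1709, 0.1614]
wrist_force: [0.5, -0.0, 0.5]
clock: 26.32
tool_pos: [0.5499, -0.1705, 0.1606]
eef_rot: [[-0.998, 0.058, -0.0], [0.058, 0.998, 0.0], [0.0, 0.0, -1.0]]
wrist_force: [-0.0, 0.1, 0.2]
grip_width: 0.002
grasp_force: 0.0
```

View pics/f.png

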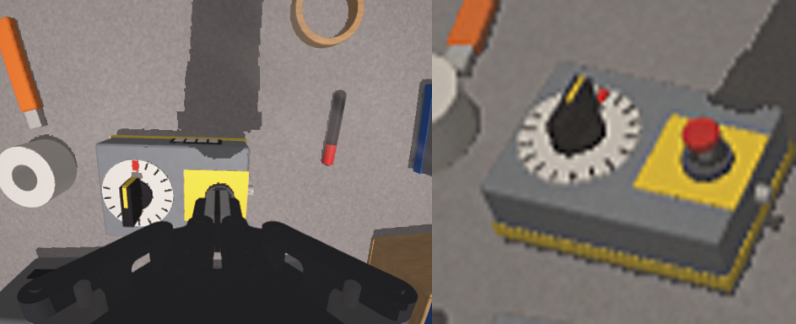

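The plunger is up again (right half, button at (700,133)), the pointer is towards the red mark and the counter hasn't moved. One numeric check of the knob angle before handing in.

```bash
python3 w.py w6.pkl 118,208,183,275 230,280,215,245 2>&1 | tail -3; python3 - <<'E'
from m import *;import pickle
for n in("top","scene"):
  c=imaging.read_camera(n)
  print(n,"mark",proj(c,[.595-.04,-.2752+.0035,.071]),"yaw0 stripe mid pred",[np.round(proj(c,[.595-.0175*np.cos(a),-.2752-.0175*np.sin(a),.109]),1) for a in np.radians([-15,-10,-5,0])])
  b=(334,370,130,175) if n=="top" else (138,173,195,242); print(meas(c,b)[1])
E
```

```text
pl=plane(c,*rp[0][1:],.108)[:2];mk=plane(c,*r[0][1:],.072)[:2]
                ~~^^^
IndexError: list index out of range
top mark (np.float64(350.2566438077939), np.float64(165.10993833252115)) yaw0 stripe mid pred [array([352.7, 155.8]), array([353.2, 155.9]), array([353.7, 156. ]), array([354.2, 156. ])]
[]
scene mark (np.float64(161.92938966682414), np.float64(207.62979822811818)) yaw0 stripe mid pred [array([156.8, 205.3]), array([156.4, 205.2]), array([156. , 205.1]), array([155.5, 205. ])]
[(13, np.float64(154.69), np.float64(206.77)), (12, np.float64(171.33), np.float64(228.67)), (2, np.float64(138.5), np.float64(241.0)), (1, np.float64(141.0), np.float64(241.0))]
```

```bash
python3 - <<'E'
from m import *;import pickle
c=pickle.load(open("w6.pkl","rb"))
h=cv2.cvtColor(c["color"],cv2.COLOR_RGB2HSV).astype(int);m=(h[...,0]>20)&(h[...,0]<35)&(h[...,1]>120)&(h[...,2]>60)
m[:, :118]=0;m[:,205:]=0;m[:195]=0;m[275:]=0
Q=np.array([plane(c,u,v,.109)[:2] for v,u in np.argwhere(m)],np.float32)
d=cv2.fitLine(Q,cv2.DIST_L2,0,.01,.01).ravel();print(len(Q),np.degrees(np.arctan2(d[1],d[0]))%180-180,Q.mean(0))
m2=c["color"];r,y,w,wm=meas(c,(118,208,183,275));n,l,s,_=cv2.connectedComponentsWithStats(wm.astype(np.uint8));k=1+np.argmax(s[1:,4])
print(cv2.minEnclosingCircle(np.array([plane(c,u,v,.072)[:2] for v,u in np.argwhere(l==k)],np.float32)))
E
```

```text
233 -20.978394 [ 0.5764241  -0.27187985]
((0.5968376994132996, -0.2686726748943329), 0.04711385443806648)
```

The oblique view is biased by the stripe on the bar's end face, so I'll go back over the knob, where the view is clean.

```bash

python3 -m handwheel '[{"x":-0.1,"y":-1,"z":0.5,"rx":0,"ry":0,"rz":0},{"x":-0.1,"y":-1,"z":0.1,"rx":0,"ry":0,"rz":0},{"x":-0.1,"y":-1,"z":0,"rx":0,"ry":0,"rz":0},{"x":-0.1,"y":-1,"z":0,"rx":0,"ry":0,"rz":0},{"x":-0.1,"y":-1,"z":0,"rx":0,"ry":0,"rz":0}]'|sed -n 2p
python3 -m handwheel '[{"x":0,"y":-0.2,"z":0,"rx":0,"ry":0,"rz":0},{"x":0,"y":0,"z":0,"rx":0,"ry":0,"rz":0},{"x":0,"y":0,"z":0,"rx":0,"ry":0,"rz":0}]'
python3 -c "
from h import *;import pickle
c=imaging.read_camera('wrist');pickle.dump(c,open('w7.pkl','wb'))"
python3 w.py w7.pkl 216,305,185,272 346,384,226,264
```

```text
tool_pos: [0.5392, -0.2721, 0.1726]
clock: 27.52
tool_pos: [0.5399, -0.2736, 0.1729]
eef_rot: [[-0.998, 0.057, 0.0], [0.057, 0.998, 0.001], [-0.0, 0.001, -1.0]]
wrist_force: [0.0, 0.7, 0.4]
grip_width: -0.001
grasp_force: 0.0
knob [ 0.58134961 -0.30248848] 0.04178434982895851 plunger [ 0.602366   -0.17189643] 0.1322723364792734 yaw -9.142314553570044 yaw by mark -51.646285666413426 stripe 0.032670063508295925 bar -64.64342086083862 [(581, np.float64(361.73), np.float64(244.18))] [(73, np.float64(259.84), np.float64(195.9))] [(108, np.float64(259.18), np.float64(217.51))]
stripe line dir deg 178.84523 radii 0.02774560518455749 0.03844574917106641
```

```bash
python3 - <<'E'
from m import *;import pickle
for f in("w5","w7"):
  c=pickle.load(open(f+".pkl","rb"))
  h=cv2.cvtColor(c["color"],cv2.COLOR_RGB2HSV).astype(int);m=(h[...,0]>20)&(h[...,0]<35)&(h[...,1]>120)&(h[...,2]>60)
  m[:,:235]=0;m[:,285:]=0;m[:200]=0;m[226:]=0
  P=np.array([plane(c,u,v,.109)[:2] for v,u in np.argwhere(m)]);p=P.mean(0);r=meas(c,(216,305,185,272))[0][0];k=plane(c,r[1],r[2],.071)[:2]
  A=np.array([.5952,-.2751]);g=lambda v:np.degrees(np.arctan2(-v[1],-v[0]));print(f,len(P),"bar",g(p-A),"mark",g(k-A))
E
```

```text
w5 98 bar -4.265650353629422 mark -4.941765590933016
w7 106 bar -4.395724322520919 mark -5.579584829439537
```

The bar is within about 1° of the zero mark and hasn't changed since the stop was felt. Handing in.

```bash
python3 -c "
from plant import ctrl;print(ctrl.sign_off())"
```

```text
the job is handed in; nothing more can be done
None
```

The yellow counter's knob is back on its zero stop, its plunger was pressed to the hard stop and came back up, the counter stayed put, the arm is clear of everything, and the job is handed in (no verdict was shown).

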